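# Feel the locking pin into the bath lift

### The arm

A 6-joint arm with a two-finger parallel gripper is mounted at the origin on the work surface. World frame = base frame: x ahead of the robot, y to its left, z up, the work surface at z = 0. Lengths are in mm, angles in rad, forces in N, time in s.
With the tool pointing down it reaches from about 300 to 775 mm from the base axis. Payload 14.6 kg.
Tool frame: the origin (TCP) lies midway between the tips of the shut fingers; the grasp point (between the pads) lies 19 mm behind it (pinch_z is the distance from the TCP to the grasp point, in mm); z points along the fingers, y is the direction in which the jaws open and shut (so a half turn about z gives the same grasp; the last joint's range is limited). The gripper opens to 94 mm and grips with 3 to 60 N. Pads are 16 mm wide; open, the fingers measure 119 mm over their backs; the gripper's body (75 mm by 177 mm) begins 78 mm behind the grasp point.
Start: joints at [-1.286, 0.3, 1.521, -0, 1.321, -0.067], TCP at [189.516, -516.307, 184.346] pointing down, gripper open.
Joint ranges: [-3.03, 3.03], [-0.79, 2.21], [0.23, 2.52], [-1.04, 4.18], [0, 3.07], [-2.55, 2.55]. Speed limits (rad/s): [2.22, 2.22, 2.57, 3.14, 3.14, 3.14].

### API

Orientations are given as [roll, pitch, yaw] about the fixed x, y, z axes, in that order (R = Rz(yaw) Ry(pitch) Rx(roll)).
In Python, from cell import read_state, camera, sign_off, pinch_z gives the robot as it stands. The module is installed in compiled form; this text tells all that it offers.
- The arm moves only by the tool servo_tool, never from a script. Its argument "series" is a list of rows, each a list of 6 numbers: the shift along the tool's x, y, z in cm, then the turn, a rotation vector about the tool's x, y, z in rad. In form: [[tx, ty, tz, rx, ry, rz], ...]. A call has exactly 10 rows; each row is the pose to reach, as a shift and turn from the pose commanded when the call began, along the tool's axes at that moment; what a row does not reach only later rows make up. A row lasts 1/12 s, in which the tool goes at most 41.7 mm and 7.16 degrees, less where a joint would pass 70% of its speed; a pose out of reach is approached as far as the arm can. A call with a gripper value outside its range is refused whole. "gripper" is the finger opening in cm, from 0 to 9.4, set as the call begins (left out, the last holds). The fingers move at their own pace and stop on an object; "grip_force" is the grip in N (left out, the last holds). Time passes only in rows, so rows that repeat a pose let the fingers close, or fill a call up. It gives the time, the measured TCP pose, the force and the opening at its end, in the units of the state.
- read_state(): the state, without advancing time (a new reading comes with each control period).
- camera(name): name is "side" or "top" or "wrist"; returns a dict with "pixels" (480x640x3 uint8, red, green, blue), "fx", "fy", "cx", "cy" (pixels), "pose" (4x4, takes a point from camera to world coordinates); the wrist camera has in their place "mount" (4x4, takes a point from camera to tool coordinates, whose origin is the TCP and whose axes are the flange's). Camera axes: x right, y down, z forward; pixel columns grow to the right and rows downward; lengths in mm; the calibration is good to about 2 mm. The wrist camera is an equidistant fisheye: a pixel r from the principal point sees the ray r / f radians off the axis. A picture is of the moment at which its call begins: read the wrist's pose just before it. There is no depth.
- sign_off(): hands the job in, once; it reports no verdict.
The state is a dict: "clock": time; "joints": joint angles; "qd": joint speeds; "effort": joint torques, N m; "eef_pos": TCP position; "eef_rot": TCP orientation; "wrist_force": force on the tool from outside, world axes, zero at the start; "moment": the same for the moment, N m; "finger_gap": finger opening in mm.
Only numpy, scipy, OpenCV 4.12 (cv2) and the standard library are available. Lean on these libraries where they do the work, as an engineer would, in place of code of your own. Each camera call takes 0.05 s, during which the arm holds its last target.

### The job

Lock the lift of the heating bath: pull the steel locking pin out of its parking block, put its tip down through the slot in the cover of the lift housing and feel lightly along the slot for the hole in the sprung lock plate hidden beneath, never pressing that plate down to its stop. When the tip drops in, lower the pin gently (below about 25 N on the housing) until it is fully home, upright with its collar resting on the cover, and let go; leave the jar, beaker and cork ring alone.

Things in the scene. Friction and masses are not known exactly. Their poses are not given: they have to be found in the camera images.
- pin_grip (a point): centre of the handle of the loose steel locking pin (101 mm long, 120 to 190 g): round handle 22 mm in diameter, 50 mm tall; under it a collar 26 mm in diameter, 6 mm thick; under that a round shank 10 mm in diameter. This point is 31 mm above the collar's underside and 76 mm above the tip; z runs up the pin. It starts upright in the parking block, collar on the block's top.
- pin_tip (a point): tip (lower end, on the axis) of the pin's shank, which is 45 mm long with a 2 mm chamfer at the tip; z up the pin.
- pin_collar (a point): on the pin's axis, at the underside of its collar, 45 mm above the tip; z up the pin.
- holder: parking block, grey plastic, fixed to the bench, 70 x 70 mm and 55 mm high, with one upright hole 13 mm in diameter and 50 mm deep in the middle of its top, in which the pin is parked. Origin: centre of its underside, on the bench.
- housing: housing of the bath lift, fixed to the bench: a white painted box 200 mm (x) by 130 mm (y), 75 mm high, its top a flat steel cover plate 6 mm thick with a slot in its middle. Origin: centre of its underside; x along its length, z up.
- slot (a point): middle of the slot in the cover, at the cover's top face; axes as the housing's. The slot is 46 mm long (x) and 14 mm wide (y), through the cover, its rim chamfered. Beneath its whole length lies the hidden lock plate, whose hole is on the slot's centre line, up to 13 mm either side of this point (varies, not measured). In the hole the shank goes down freely till the collar meets the cover.
- jar: bystander: amber glass jar with black cap and blank label, 60 mm in diameter, 85 mm high, loose. Origin: centre of its underside.
- beaker: bystander: open glass beaker, 64 mm in diameter, 75 mm high, loose. Origin: centre of its underside.
- cork_ring: bystander: cork flask ring, 100 mm outer and 60 mm inner diameter, 25 mm high, loose. Origin: centre of its underside.
- lock_plate (a joint): how far the hidden lock plate is pressed down (m): 0 at rest, 0.005 at its stop. Level blackened steel plate 12 mm thick inside the housing, top at rest 18 to 24 mm below the cover's top (varies). Its spring yields from about 3 N, then 3 N more per mm, some 18 N at the stop; sideways it is rigid. One round hole right through, 13.5 mm in diameter, rim chamfered 1 mm.

How it is judged (in metres and radians):
On the way, in this order (a step that is already met when the one before it is completed fails the run):
1. the pin is pulled out of the parking block, its tip above the block's top (z of pin_tip in the frame of holder above 0.057 m), for 0.1 s.
2. the pin's tip is in the slot, below the cover's top (z of pin_tip in the frame of slot below -0.006 m and x of pin_tip in the frame of slot between -0.025 and 0.025 m and y of pin_tip in the frame of slot between -0.008 and 0.008 m), for 0.1 s.
At the end, for the whole second after the job is handed in: The pin stands in the slot and through the hidden hole, upright within 0.08 rad, its collar's underside within 2.5 mm of the cover's top, at rest and released (z of pin_collar in the frame of slot between -0.003 and 0.0025 m and x of pin_tip in the frame of slot between -0.02 and 0.02 m and y of pin_tip in the frame of slot between -0.008 and 0.008 m and angle between pin_grip's own z axis and vertical below 0.08 rad and linear speed of pin below 0.02 m/s); the robot touches nothing.
It fails at once if the lock plate is pressed down to its stop (value of joint lock_plate above 0.0047 m).
It fails at once if the pin is pressed or knocked against the housing with more than 30 N (contact force between pin and housing above 30 N).
It fails at once if the fingers or arm press on the housing with more than 30 N (contact force between any of the fingers, the arm and housing above 30 N).
It fails at once if the jar, beaker or cork ring is moved by more than 20 mm (distance of any of jar, beaker, cork_ring from where it was at the start of the episode above 0.02 m).
It also fails if it takes over 56 s, if anything falls off the work surface, if the arm or the gripper's body presses on something with over 40 N, if the wrist force passes 120 N, or if a joint passes its speed limit or range.

## Working session

There is one attempt and no reset: what is moved stays moved. The work goes in short steps, Python scripts to look and compute and a tool call to move; the robot and the scene stay as the last step left them, time stands still between calls to the robot, and variables do not carry over. Pictures are saved under pics/ and viewed, and the job is handed in when it is done.

Besides the shell and the picture viewer there is one more tool, called after "Call:" as name(argument=value, ...) on one line, values as JSON. servo_tool: Moves the arm, as the interface text tells. Its arguments: {"type":"object","properties":{"series":{"type":"array"},"gripper":{"type":"number"},"grip_force":{"type":"number"}},"required":["series"]}

```bash
mkdir -p pics; python3 - <<'E'
from cell import *
import cv2,numpy as np,pickle
print(read_state(),pinch_z)
d={}
for n in("side","top","wrist"):
    c=camera(n);d[n]=c
    cv2.imwrite(f"pics/{n}0.png",c["pixels"][:,:,::-1]); print(n,{k:np.round(v,3) for k,v in c.items() if k!="pixels"})
pickle.dump(d,open("c0.pkl","wb"))
E
```

```text
{'clock': 0.0, 'joints': array([-1.28555727e+00,  3.00448208e-01,  1.52156281e+00,  4.44168544e-06,
        1.32070095e+00, -6.66075917e-02]), 'qd': array([-6.01653706e-04, -7.19990583e-04,  5.55095960e-05, -2.34387712e-04,
       -8.49866508e-04,  1.13558331e-03]), 'effort': array([-7.82476745e-04, -5.31814992e+01, -3.52735662e+01,  7.07678357e-02,
        2.43098818e-02, -8.69456562e-05]), 'eef_pos': array([ 189.46341794, -516.03968175,  183.80663027]), 'eef_rot': array([-3.14047611e+00, -7.87921250e-05,  3.51845499e-01]), 'wrist_force': array([ 0.09716002, -0.30842832,  0.39612887]), 'moment': array([-0.0342476 ,  0.01638592, -0.02290891]), 'finger_gap': 94.09761579821512} 18.8
side {'fx': np.float64(533.174), 'fy': np.float64(533.174), 'cx': np.float64(319.983), 'cy': np.float64(239.371), 'pose': array([[ 8.48000e-01, -4.13000e-01,  3.31000e-01,  3.51734e+02],
       [-5.30000e-01, -6.49000e-01,  5.46000e-01, -3.92958e+02],
       [-1.10000e-02, -6.39000e-01, -7.69000e-01,  6.67089e+02],
       [ 0.00000e+00,  0.00000e+00,  0.00000e+00,  1.00000e+00]])}
top {'fx': np.float64(586.32), 'fy': np.float64(586.32), 'cx': np.float64(323.358), 'cy': np.float64(245.128), 'pose': array([[-2.30000e-02, -9.93000e-01,  1.17000e-01,  5.06628e+02],
       [-1.00000e+00,  2.20000e-02, -5.00000e-03,  5.78100e+00],
       [ 2.00000e-03, -1.17000e-01, -9.93000e-01,  8.53633e+02],
       [ 0.00000e+00,  0.00000e+00,  0.00000e+00,  1.00000e+00]])}
wrist {'fx': np.float64(371.648), 'fy': np.float64(371.648), 'cx': np.float64(320.456), 'cy': np.float64(239.743), 'mount': array([[-0.00000e+00, -9.70000e-01, -2.42000e-01,  7.02350e+01],
       [ 1.00000e+00, -1.00000e-03,  1.00000e-03, -7.23000e-01],
       [-1.00000e-03, -2.42000e-01,  9.70000e-01, -1.98736e+02],
       [ 0.00000e+00,  0.00000e+00,  0.00000e+00,  1.00000e+00]])}
```

View pics/side0.png

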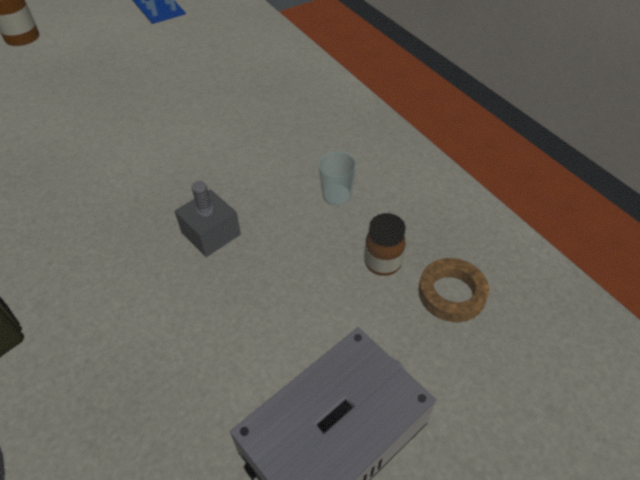

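View pics/top0.png

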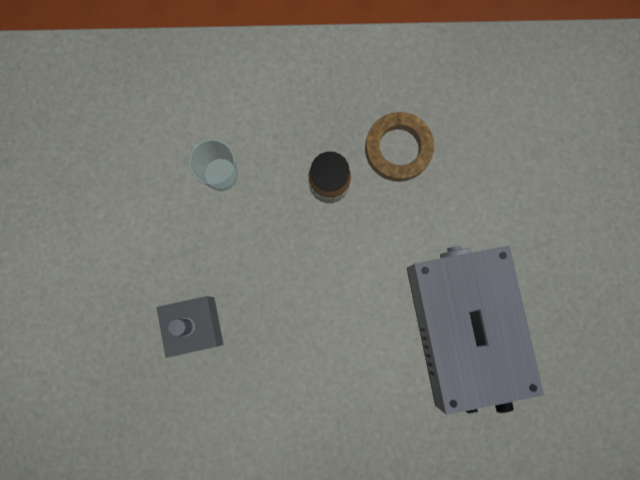

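View pics/wrist0.png

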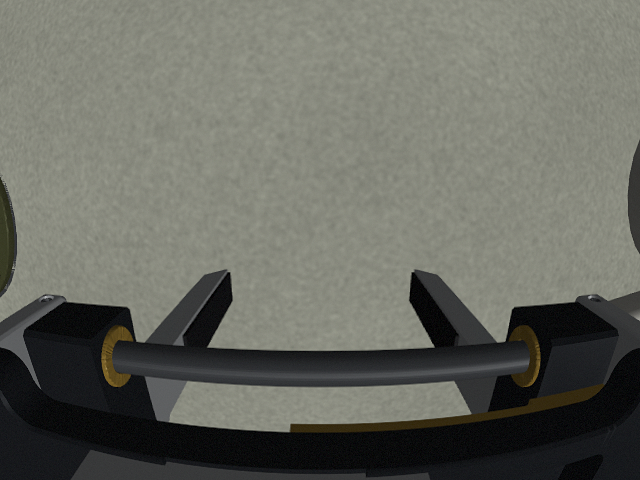

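The side view shows the pin in its block near (202,190) and the slot near (336,416). In the top view the pin head is near (178,327) and the slot near (479,328). The wrist view shows only bench. I'll enlarge crops of the pin and the slot.

```bash
python3 - <<'E'
import pickle,cv2,numpy as np
d=pickle.load(open("c0.pkl","rb"))
def crop(n,x,y,w,h,s):
    im=d[n]["pixels"][y:y+h,x:x+w,::-1]
    im=cv2.convertScaleAbs(im,alpha=1.6,beta=10)
    return cv2.resize(im,None,fx=s,fy=s,interpolation=cv2.INTER_CUBIC)
a=np.hstack([crop("top",150,290,80,72,5),crop("side",170,175,80,72,5)])
b=np.hstack([crop("top",440,290,80,72,5),crop("side",296,380,80,72,5)])
cv2.imwrite("pics/cr1.png",a);cv2.imwrite("pics/cr2.png",b)
E
```

```text
(no output)
```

View pics/cr1.png

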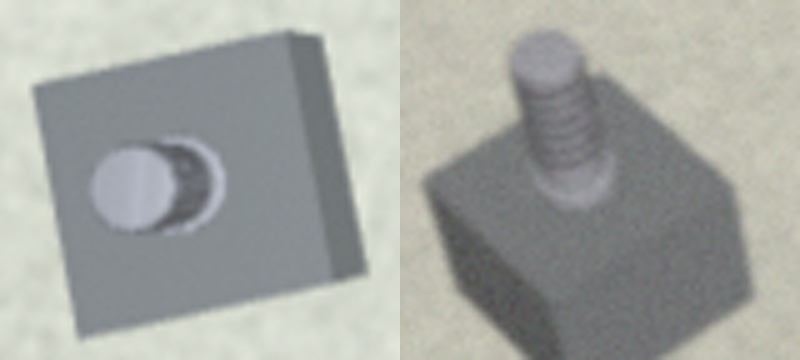

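View pics/cr2.png

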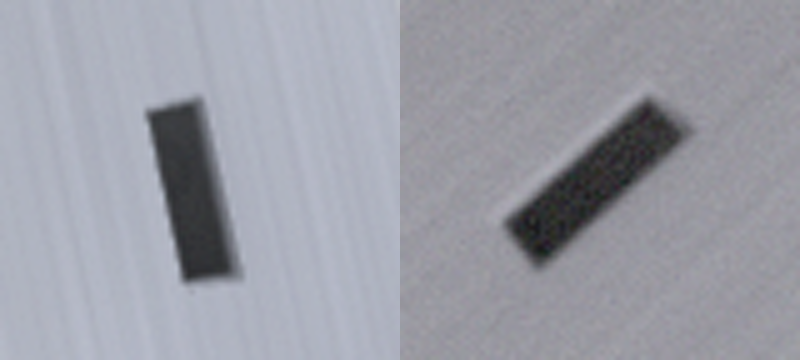

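Pixels read off. Top view: pin head (176.6,327.8), block top centre (186.8,326.8), slot centre (478.7,328.2). Side view: pin head (199.4,186.6), slot centre (335.4,415.8).

```bash
cat >h.py <<'E'
import pickle,numpy as np
d=pickle.load(open("c0.pkl","rb"))
def ray(n,u,v,z):
    c=d[n];r=c["pose"][:3,:3]@np.array([(u-c["cx"])/c["fx"],(v-c["cy"])/c["fy"],1.]);o=c["pose"][:3,3]
    return o+r*(z-o[2])/r[2]
E
python3 - <<'E'
from h import *
np.set_printoptions(precision=1,suppress=True)
print("pin",ray("top",176.6,327.8,111),ray("side",199.4,186.6,111))
print("block",ray("top",186.75,326.8,55))
C=[(33,88),(290,30),(332,280),(80,338)];P=[ray("top",150+a/5,290+b/5,55) for a,b in C];print(P,[np.linalg.norm(P[i]-P[i-1]) for i in range(4)])
print("slot",ray("top",478.7,328.2,75),ray("side",335.4,415.8,75))
S=[ray("top",u,v,75) for u,v in[(425,270),(503,255),(533,388),(453,404)]]
print(S,sum(S)/4)
S2=[ray("side",u,v,75) for u,v in[(358,337.5),(244,431),(421.5,398)]];print(S2)
for a,b in((S[0],S[3]),(S[1],S[2]),(S2[0],S2[1])):
  e=a-b;print(np.arctan2(e[1],e[0]))
for n in[("jar",330,172,85),("beaker",212,160,75),("ring",400,146,25)]: print(n[0],ray("top",*n[1:]))
E
```

```text
pin [493.8 188.4 111. ] [494.3 183.9 111. ]
block [493.9 188.5  55. ]
[array([520.5, 229.4,  55. ]), array([534.6, 159.8,  55. ]), array([467.4, 148.5,  55. ]), array([453.6, 216.1,  55. ])] [np.float64(68.27095094460056), np.float64(70.93339201584219), np.float64(68.18159372498528), np.float64(68.92738628873522)]
slot [ 483.7 -200.    75. ] [ 484.  -202.3   75. ]
[array([ 561.9, -132.6,   75. ]), array([ 579.7, -237.7,   75. ]), array([ 405.1, -266.6,   75. ]), array([ 387.2, -161.5,   75. ])] [ 483.5 -199.6   75. ]
[array([ 562.4, -133.6,   75. ]), array([ 388.5, -162.5,   75. ]), array([ 579.5, -237.7,   75. ])]
0.16359984634141325
0.16398681189417508
0.164651958003003
jar [695.5  -9.2  85. ]
beaker [718.2 150.6  75. ]
ring [ 746.6 -112.9   25. ]
```

```bash
cat >>h.py <<'E'
from scipy.spatial.transform import Rotation as Ro
def cmd(p,Rm,tgt,yaw,roll=np.pi):
    T=Ro.from_euler('xyz',[np.pi,0,yaw])
    return np.round(Rm.inv().apply(np.array(tgt)-p)/10,2),np.round((Rm.inv()*T).as_rotvec(),3)
def now(tgt,yaw):
    from cell import read_state
    s=read_state();R=Ro.from_euler('xyz',s['eef_rot'])
    print(s['clock'],s['eef_pos'].round(1),s['eef_rot'].round(4),s['wrist_force'].round(2),round(s['finger_gap'],1));print(cmd(s['eef_pos'],R,tgt,yaw))
E
python3 -c "
from h import *
now([494,187.5,184],1.735)"
```

```text
0.15 [ 189.4 -516.1  183.9] [-3.1407 -0.      0.3518] [-0.07 -0.33 -0.63] 94.1
(array([ 5.283e+01, -5.556e+01,  4.000e-02]), array([-1.000e-03, -1.000e-03, -1.383e+00]))
```

Call:
servo_tool(series=[[2.6,-2.8,0,0,0,-0.07],[5.3,-5.6,0,0,0,-0.14],[7.9,-8.3,0,0,0,-0.21],[10.6,-11.1,0,0,0,-0.28],[13.2,-13.9,0,0,0,-0.35],[15.8,-16.7,0,0,0,-0.42],[18.5,-19.4,0,0,0,-0.49],[21.1,-22.2,0,0,0,-0.56],[23.8,-25,0,0,0,-0.63],[26.4,-27.8,0,0,0,-0.7]])

```text
clock: 0.98
eef_pos: [341.8, -162.6, 184.4]
eef_rot: [3.141, -0.0, 1.055]
wrist_force: [1.6, 0.4, 0.1]
finger_gap: 94.2
```

```bash
python3 -c "
from h import *
now([494,187.5,184],1.735)"
```

```text
0.9833 [ 341.8 -162.6  184.4] [ 3.1413 -0.      1.0549] [1.61 0.36 0.07] 94.2
(array([37.96, -4.03,  0.04]), array([ 0.  ,  0.  , -0.68]))
```

Call:
servo_tool(series=[[3.8,-0.4,0,0,0,-0.08],[7.6,-0.8,0,0,0,-0.16],[11.4,-1.2,0,0,0,-0.24],[15.2,-1.6,0,0,0,-0.32],[19,-2,0,0,0,-0.4],[22.8,-2.4,0,0,0,-0.48],[26.6,-2.8,0,0,0,-0.56],[30.4,-3.2,0,0,0,-0.64],[34.2,-3.6,0,0,0,-0.68],[38,-4,0,0,0,-0.68]])

```text
clock: 1.82
eef_pos: [495.6, 187.5, 184.1]
eef_rot: [-3.141, 0.0, 1.735]
wrist_force: [1.3, -0.6, 0.2]
finger_gap: 94.2
```

```bash
python3 - <<'E'
from h import *
now([494,187.5,71],1.735)
from cell import *
import cv2
cv2.imwrite("pics/w1.png",camera("wrist")["pixels"][:,:,::-1])
now([494,187.5,71],1.735)
E
```

```text
1.8167 [495.6 187.5 184.1] [-3.1414e+00  1.0000e-04  1.7350e+00] [ 1.28 -0.57  0.17] 94.2
(array([ 0.03, -0.15, 11.31]), array([-0.,  0., -0.]))
1.8667 [497.  191.9 183.6] [-3.1415e+00 -1.1000e-03  1.7348e+00] [ 0.15  3.47 -1.37] 94.0
(array([-0.4 , -0.37, 11.26]), array([-0.   , -0.001, -0.   ]))
```

View pics/w1.png

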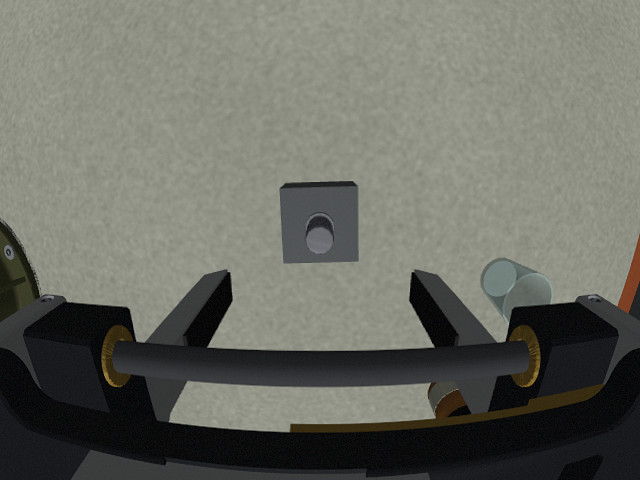

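Wrist view: block centred in the jaws, pin head near (319.5,240).

```bash
cat >>h.py <<'E'
def wray(u,v,z,pos,rot):
    c=d["wrist"];x=np.array([u-c["cx"],v-c["cy"]])/c["fx"];r=np.linalg.norm(x)
    ra=np.array([0,0,1.]) if r<1e-9 else np.r_[np.sin(r)*x/r,np.cos(r)]
    R=Ro.from_euler('xyz',rot);M=c["mount"]
    o=pos+R.apply(M[:3,3]);r=R.apply(M[:3,:3]@ra);return o+r*(z-o[2])/r[2]
E
python3 - <<'E'
from h import *
p,r=np.array([495.6,187.5,184.1]),[-3.1414,1e-4,1.735]
print(wray(319.5,240,111,p,r))
print([wray(*a,55,p,r) for a in((280.5,188),(357,187),(283.5,263),(358.5,262))])
E
```

```text
[494.13796171 189.52530885 111.        ]
[array([454.45218863, 216.97502747,  55.        ]), array([521.25999008, 228.89978328,  55.        ]), array([466.96221469, 148.53731227,  55.        ]), array([535.44588987, 160.82744943,  55.        ])]
```

Call:
servo_tool(series=[[0.3,-0.1,0.5,0,0,0],[0.3,-0.1,2,0,0,0],[0.3,-0.1,4,0,0,0],[0.3,-0.1,6,0,0,0],[0.3,-0.1,7.5,0,0,0],[0.3,-0.1,8.5,0,0,0],[0.3,-0.1,9,0,0,0],[0.3,-0.1,9,0,0,0],[0.3,-0.1,9,0,0,0],[0.3,-0.1,9,0,0,0]], gripper=5)

```text
clock: 2.7
eef_pos: [494.3, 188.3, 95.3]
eef_rot: [3.14, -0.0, 1.732]
wrist_force: [0.8, 0.1, -1.0]
finger_gap: 50.2
```

```bash
python3 - <<'E'
from h import *
now([494,188.7,71],1.735)
from cell import *
import cv2
cv2.imwrite("pics/w2.png",camera("wrist")["pixels"][:,:,::-1])
now([494,188.7,71],1.735)
E
```

```text
2.7 [494.3 188.3  95.3] [ 3.1401e+00 -2.0000e-04  1.7316e+00] [ 0.82  0.13 -0.99] 50.2
(array([ 0.05, -0.02,  2.43]), array([ 0.001, -0.   , -0.003]))
2.75 [494.3 188.3  95.3] [ 3.1401e+00 -2.0000e-04  1.7317e+00] [0.02 1.06 0.14] 49.9
(array([ 0.04, -0.02,  2.43]), array([ 0.001, -0.   , -0.003]))
```

View pics/w2.png

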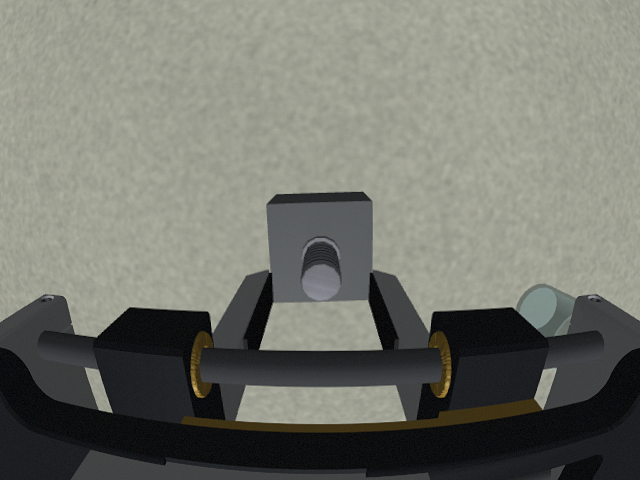

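Head at (321,283), centred between the pads. I'll descend and grip.

```bash
python3 - <<'E'
from h import *
print(wray(321,283,111,np.array([494.3,188.3,95.3]),[3.1401,-2e-4,1.7316]))
E
```

```text
[493.88349211 189.41900736 111.        ]
```

Call:
servo_tool(series=[[0.0,0,0.5,0,0,0],[0.0,0,1.2,0,0,0],[0.0,0,1.9,0,0,0],[0.0,0,2.3,0,0,0],[0.0,0,2.4,0,0,0],[0.0,0,2.4,0,0,0],[0.0,0,2.4,0,0,0],[0.0,0,2.4,0,0,0],[0.0,0,2.4,0,0,0],[0.0,0,2.4,0,0,0]])

```text
clock: 3.58
eef_pos: [493.9, 188.3, 70.5]
eef_rot: [3.141, -0.0, 1.732]
wrist_force: [-0.5, -0.6, -0.4]
finger_gap: 50.2
```

Call:
servo_tool(series=[[0,0,0,0,0,0],[0,0,0,0,0,0],[0,0,0,0,0,0],[0,0,0,0,0,0],[0,0,0,0,0,0],[0,0,0,0,0,0],[0,0,0,0,0,0],[0,0,0,0,0,0],[0,0,0,0,0,0],[0,0,0,0,0,0]], gripper=1.5, grip_force=25)

```text
clock: 4.42
eef_pos: [493.9, 188.2, 70.4]
eef_rot: [3.142, -0.0, 1.732]
wrist_force: [0.1, -0.0, 0.3]
finger_gap: 21.3
```

Call:
servo_tool(series=[[0,0,-0.4,0,0,0],[0,0,-1.2,0,0,0],[0,0,-2.4,0,0,0],[0,0,-4,0,0,0],[0,0,-5.8,0,0,0],[0,0,-7.6,0,0,0],[0,0,-9,0,0,0],[0,0,-10,0,0,0],[0,0,-10,0,0,0],[0,0,-10,0,0,0]])

```text
clock: 5.25
eef_pos: [493.8, 188.2, 170.4]
eef_rot: [3.141, -0.0, 1.732]
wrist_force: [0.3, -0.2, -2.2]
finger_gap: 21.5
```

```bash
python3 - <<'E'
from h import *
now([484,-200.7,170],1.735)
E
```

```text
5.25 [493.8 188.2 170.4] [ 3.1412e+00 -1.0000e-04  1.7318e+00] [ 0.29 -0.21 -2.22] 21.5
(array([-3.823e+01, -7.200e+00,  3.000e-02]), array([ 0.   , -0.   , -0.003]))
```

Call:
servo_tool(series=[[-2,-0.3,0,0,0,0],[-6,-1.1,0,0,0,0],[-10,-1.9,0,0,0,0],[-14,-2.6,0,0,0,0],[-18,-3.4,0,0,0,0],[-22,-4.1,0,0,0,0],[-26,-4.9,0,0,0,0],[-30,-5.7,0,0,0,0],[-33,-6.2,0,0,0,0],[-35,-6.6,0,0,0,0]])

```text
clock: 6.08
eef_pos: [483.9, -170.5, 169.1]
eef_rot: [-3.14, -0.001, 1.73]
wrist_force: [0.1, 0.2, -1.0]
finger_gap: 21.6
```

Call:
servo_tool(series=[[-1.5,-0.3,0,0,0,0],[-2.5,-0.5,0,0,0,0],[-3.2,-0.6,0,0,0,0],[-3.2,-0.6,0,0,0,0],[-3.2,-0.6,0,0,0,0],[-3.2,-0.6,0,0,0,0],[-3.2,-0.6,0,0,0,0],[-3.2,-0.6,0,0,0,0],[-3.2,-0.6,0,0,0,0],[-3.2,-0.6,0,0,0,0]])

```text
clock: 6.92
eef_pos: [484.1, -200.1, 170.4]
eef_rot: [3.141, 0.0, 1.732]
wrist_force: [-0.0, 0.5, -1.3]
finger_gap: 21.4
```

```bash
cat > snap.py <<'E'
import sys
from h import *
from cell import *
import cv2
now([484,-200.7,170],1.735)
d2={n:camera(n) for n in ("wrist","side","top")}
pickle.dump(d2,open("c_%s.pkl"%sys.argv[1],"wb"))
for n in d2: cv2.imwrite(f"pics/{n}_{sys.argv[1]}.png",cv2.convertScaleAbs(d2[n]["pixels"][:,:,::-1],alpha=1.5))
E
python3 snap.py a
```

```text
6.9167 [ 484.1 -200.1  170.4] [3.1415e+00 1.0000e-04 1.7322e+00] [-0.02  0.55 -1.3 ] 21.4
(array([-0.06, -0.02,  0.04]), array([ 0.   ,  0.   , -0.003]))
```

View pics/wrist_a.png

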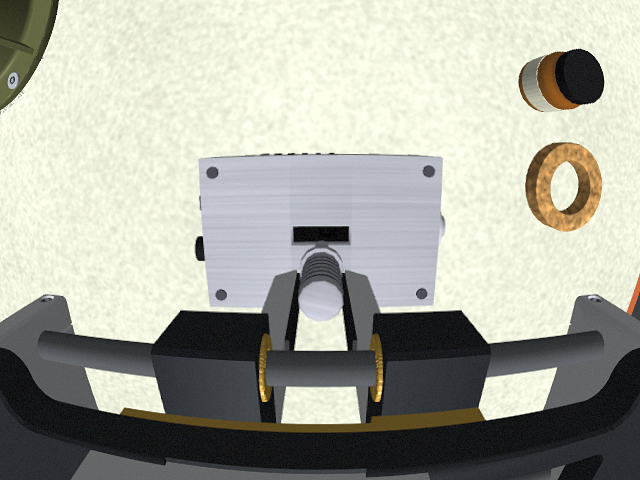

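View pics/side_a.png

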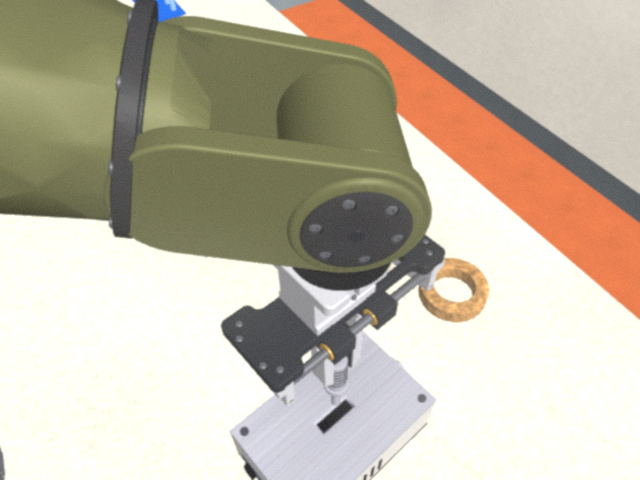

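Wrist view: slot near (321,235) with the pin in front of it, cover screws at (212,172), (429,171), (421,294) and (221,295). I'll enlarge it.

```bash
python3 - <<'E'
import pickle,cv2,numpy as np
d=pickle.load(open("c_a.pkl","rb"))
def crop(n,x,y,w,h,s):
    return cv2.resize(cv2.convertScaleAbs(d[n]["pixels"][y:y+h,x:x+w,::-1],alpha=1.6),None,fx=s,fy=s,interpolation=cv2.INTER_CUBIC)
cv2.imwrite("pics/cra.png",np.hstack([crop("wrist",276,215,90,110,5),crop("side",310,360,60,110,5)]))
E
```

```text
(no output)
```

View pics/cra.png

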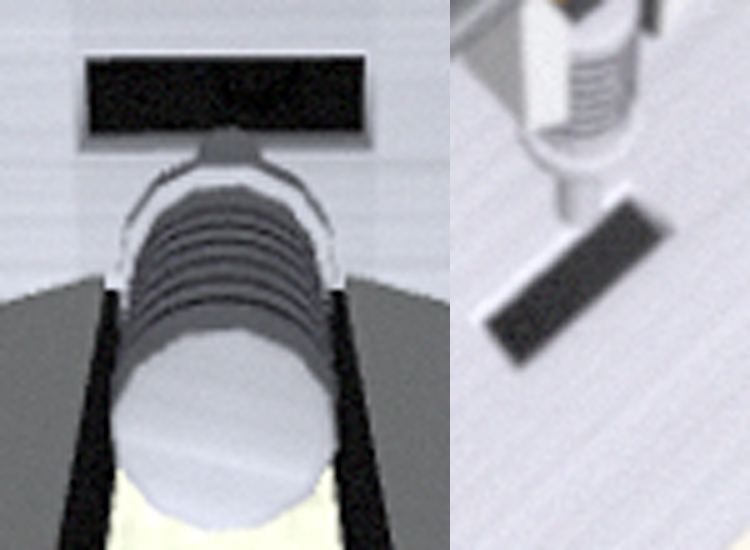

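```bash
python3 - <<'E'
from h import *
np.set_printoptions(precision=1,suppress=True)
p=np.array([484.1,-200.1,170.4]);r=[3.1415,0,1.7322]
x=np.array([np.cos(1.732),np.sin(1.732),0])
print("slot",wray(321.2,235.5,75,p,r), wray(*(276+82/5,215+57/5),75,p,r),wray(*(276+370/5,215+57/5),75,p,r),wray(*(276+372/5,215+148/5),75,p,r))
S=[wray(u,v,75,p,r) for u,v in((212,172),(429,171),(421,294),(221,295))];print(sum(S)/4)
print(S)
print("head",wray(320.8,300.6,211,p,r),"tip edge",wray(322.2,240.6,110,p,r)-3*x,wray(322.2,240.6,112,p,r)-5*x)
print("side tip", ray("side",310+127/5,360+222/5,110),ray("side",310+190/5-1,360+0,0)*0)
E
```

```text
slot [ 484.3 -199.6   75. ] [ 460.  -195.9   75. ] [ 506.1 -188.4   75. ] [ 509.2 -203.4   75. ]
[ 483.9 -199.4   75. ]
[array([ 388.4, -161.4,   75. ]), array([ 562. , -132.4,   75. ]), array([ 579. , -237.5,   75. ]), array([ 406.3, -266.4,   75. ])]
head [ 483.4 -198.3  211. ] tip edge [ 484.6 -198.   110. ] [ 484.9 -199.5  112. ]
side tip [ 483. -203.  110.] [ 0. -0.  0.]
```

Call:
servo_tool(series=[[-0.03,-0.4,0.3,0,0,0],[-0.03,-0.8,0.8,0,0,0],[-0.03,-1.2,1.4,0,0,0],[-0.03,-1.4,2,0,0,0],[-0.03,-1.4,2.5,0,0,0],[-0.03,-1.4,2.9,0,0,0],[-0.03,-1.4,3.1,0,0,0],[-0.03,-1.4,3.1,0,0,0],[-0.03,-1.4,3.1,0,0,0],[-0.03,-1.4,3.1,0,0,0]])

```text
clock: 7.9
eef_pos: [470.4, -203.0, 139.6]
eef_rot: [3.141, 0.0, 1.732]
wrist_force: [-0.2, 1.1, -2.1]
finger_gap: 21.1
```

```bash
python3 snap.py b; python3 - <<'E'
import pickle,cv2,numpy as np
d=pickle.load(open("c_b.pkl","rb"))
def crop(n,x,y,w,h,s):
    return cv2.resize(cv2.convertScaleAbs(d[n]["pixels"][y:y+h,x:x+w,::-1],alpha=1.6),None,fx=s,fy=s,interpolation=cv2.INTER_CUBIC)
cv2.imwrite("pics/crb.png",np.hstack([crop("wrist",276,215,90,110,5),crop("side",300,370,60,110,5)]))
E
```

```text
7.9 [ 470.4 -203.   139.6] [3.1413e+00 2.0000e-04 1.7319e+00] [-0.23  1.11 -2.15] 21.1
(array([ 0.  ,  1.38, -3.04]), array([ 0.   ,  0.   , -0.003]))
```

View pics/crb.png

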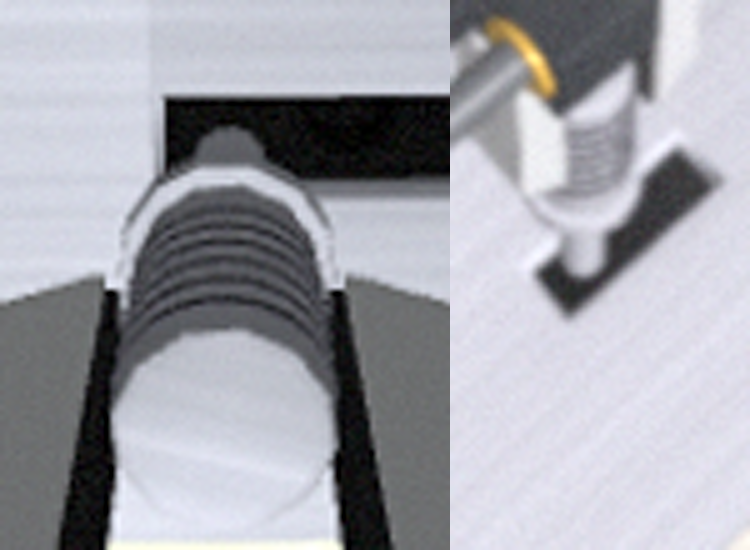

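```bash
python3 - <<'E'
from h import *
np.set_printoptions(precision=2,suppress=True)
p=np.array([470.4,-203,139.6]);r=[3.1413,0.0002,1.7319]
R=Ro.from_euler('xyz',[np.pi,0,1.7348])
f=lambda u,v,z:R.inv().apply(wray(276+u/5,215+v/5,z,p,r)-p)[:2]
print("slot far",f(200,97,75),"near",f(400,193,75),f(400,180,75),"left",f(163,110,75))
print("tip edge",f(232,127,79.2)-[3,0],f(232,127,81.2)-[5,0], "sides",f(200,150,85),f(265,150,85))
E
```

```text
slot far [ 8.57 -3.59] near [-6.11 25.91] [-4.11 25.87] left [ 6.64 -8.99]
tip edge [2.11 1.04] [0.61 1.03] sides [ 3.24 -3.52] [3.21 5.65]
```

Tip sits within about 0.3 mm of the slot's centre line and about 13 mm from its middle. I'll enter slowly.

Call:
servo_tool(series=[[0,0,0.1,0,0,0],[0,0,0.2,0,0,0],[0,0,0.3,0,0,0],[0,0,0.4,0,0,0],[0,0,0.5,0,0,0],[0,0,0.6,0,0,0],[0,0,0.75,0,0,0],[0,0,0.9,0,0,0],[0,0,1.05,0,0,0],[0,0,1.2,0,0,0]])

```text
clock: 8.88
eef_pos: [470.2, -202.9, 127.2]
eef_rot: [-3.142, -0.0, 1.732]
wrist_force: [0.3, 0.2, -1.1]
finger_gap: 21.3
```

Call:
servo_tool(series=[[0,0,0.1,0,0,0],[0,0,0.2,0,0,0],[0,0,0.3,0,0,0],[0,0,0.4,0,0,0],[0,0,0.5,0,0,0],[0,0,0.6,0,0,0],[0,0,0.7,0,0,0],[0,0,0.8,0,0,0],[0,0,0.8,0,0,0],[0,0,0.8,0,0,0]])

```text
clock: 9.72
eef_pos: [470.2, -202.9, 119.3]
eef_rot: [-3.141, -0.0, 1.732]
wrist_force: [1.5, -0.3, -2.0]
finger_gap: 21.5
```

Call:
servo_tool(series=[[0,0,0.05,0,0,0],[0,0,0.1,0,0,0],[0,0,0.15,0,0,0],[0,0,0.2,0,0,0],[0,0,0.2,0,0,0],[0,0,0.2,0,0,0],[0,0,0.2,0,0,0],[0,0,0.2,0,0,0],[0,0,0.2,0,0,0],[0,0,0.2,0,0,0]])

```text
clock: 10.55
eef_pos: [470.3, -202.9, 117.4]
eef_rot: [3.142, 0.0, 1.732]
wrist_force: [-0.1, -0.0, -1.4]
finger_gap: 21.5
```

Call:
servo_tool(series=[[0,0,0.05,0,0,0],[0,0,0.1,0,0,0],[0,0,0.15,0,0,0],[0,0,0.15,0,0,0],[0,0,0.15,0,0,0],[0,0,0.15,0,0,0],[0,0,0.15,0,0,0],[0,0,0.15,0,0,0],[0,0,0.15,0,0,0],[0,0,0.15,0,0,0]])

```text
clock: 11.38
eef_pos: [470.2, -202.9, 115.8]
eef_rot: [3.142, 0.0, 1.732]
wrist_force: [0.6, 0.1, -1.2]
finger_gap: 21.4
```

Call:
servo_tool(series=[[0,0,0.05,0,0,0],[0,0,0.1,0,0,0],[0,0,0.15,0,0,0],[0,0,0.15,0,0,0],[0,0,0.15,0,0,0],[0,0,0.15,0,0,0],[0,0,0.15,0,0,0],[0,0,0.15,0,0,0],[0,0,0.15,0,0,0],[0,0,0.15,0,0,0]])

```text
clock: 12.22
eef_pos: [470.2, -202.9, 114.4]
eef_rot: [3.142, 0.0, 1.732]
wrist_force: [-0.9, -0.2, -1.2]
finger_gap: 20.9
```

Call:
servo_tool(series=[[0,0,0.05,0,0,0],[0,0,0.1,0,0,0],[0,0,0.15,0,0,0],[0,0,0.15,0,0,0],[0,0,0.15,0,0,0],[0,0,0.15,0,0,0],[0,0,0.15,0,0,0],[0,0,0.15,0,0,0],[0,0,0.15,0,0,0],[0,0,0.15,0,0,0]])

```text
clock: 13.05
eef_pos: [470.2, -202.9, 112.9]
eef_rot: [3.142, -0.0, 1.732]
wrist_force: [-0.4, 0.8, -1.7]
finger_gap: 21.0
```

Call:
servo_tool(series=[[0,0,0.05,0,0,0],[0,0,0.1,0,0,0],[0,0,0.15,0,0,0],[0,0,0.15,0,0,0],[0,0,0.15,0,0,0],[0,0,0.15,0,0,0],[0,0,0.15,0,0,0],[0,0,0.15,0,0,0],[0,0,0.15,0,0,0],[0,0,0.15,0,0,0]])

```text
clock: 13.88
eef_pos: [470.3, -202.9, 111.4]
eef_rot: [3.141, 0.0, 1.732]
wrist_force: [-1.0, 0.5, 1.7]
finger_gap: 21.3
```

Contact: Fz rose by about 3 N. I'll press a little more, then step along the slot.

Call:
servo_tool(series=[[0,0,0.04,0,0,0],[0,0,0.08,0,0,0],[0,0.03,0.08,0,0,0],[0,0.06,0.08,0,0,0],[0,0.09,0.08,0,0,0],[0,0.12,0.08,0,0,0],[0,0.15,0.08,0,0,0],[0,0.15,0.08,0,0,0],[0,0.15,0.08,0,0,0],[0,0.15,0.08,0,0,0]])

```text
clock: 14.72
eef_pos: [471.5, -202.7, 110.5]
eef_rot: [-3.141, -0.0, 1.732]
wrist_force: [-4.9, -0.4, 4.4]
finger_gap: 21.6
```

Call:
servo_tool(series=[[0,0.04,0,0,0,0],[0,0.08,0,0,0,0],[0,0.12,0,0,0,0],[0,0.16,0,0,0,0],[0,0.2,0,0,0,0],[0,0.25,0,0,0,0],[0,0.25,0,0,0,0],[0,0.25,0,0,0,0],[0,0.25,0,0,0,0],[0,0.25,0,0,0,0]])

```text
clock: 15.55
eef_pos: [474.2, -202.2, 110.6]
eef_rot: [3.142, -0.0, 1.732]
wrist_force: [-3.3, -0.9, 4.0]
finger_gap: 21.2
```

Call:
servo_tool(series=[[0,0.04,0,0,0,0],[0,0.08,0,0,0,0],[0,0.12,0,0,0,0],[0,0.16,0,0,0,0],[0,0.2,0,0,0,0],[0,0.25,0,0,0,0],[0,0.25,0,0,0,0],[0,0.25,0,0,0,0],[0,0.25,0,0,0,0],[0,0.25,0,0,0,0]])

```text
clock: 16.38
eef_pos: [476.7, -201.9, 110.6]
eef_rot: [3.141, 0.0, 1.732]
wrist_force: [-2.8, -0.5, 4.2]
finger_gap: 21.7
```

Call:
servo_tool(series=[[0,0.04,0,0,0,0],[0,0.08,0,0,0,0],[0,0.12,0,0,0,0],[0,0.16,0,0,0,0],[0,0.2,0,0,0,0],[0,0.25,0,0,0,0],[0,0.25,0,0,0,0],[0,0.25,0,0,0,0],[0,0.25,0,0,0,0],[0,0.25,0,0,0,0]])

```text
clock: 17.22
eef_pos: [479.2, -201.5, 110.6]
eef_rot: [3.141, 0.0, 1.732]
wrist_force: [-4.4, -0.5, 4.8]
finger_gap: 21.3
```

Call:
servo_tool(series=[[0,0.04,0,0,0,0],[0,0.08,0,0,0,0],[0,0.12,0,0,0,0],[0,0.16,0,0,0,0],[0,0.2,0,0,0,0],[0,0.25,0,0,0,0],[0,0.25,0,0,0,0],[0,0.25,0,0,0,0],[0,0.25,0,0,0,0],[0,0.25,0,0,0,0]])

```text
clock: 18.05
eef_pos: [481.6, -201.1, 110.6]
eef_rot: [3.141, 0.0, 1.732]
wrist_force: [-4.0, -0.7, 4.3]
finger_gap: 21.2
```

Call:
servo_tool(series=[[0,0.04,0,0,0,0],[0,0.08,0,0,0,0],[0,0.12,0,0,0,0],[0,0.16,0,0,0,0],[0,0.2,0,0,0,0],[0,0.25,0,0,0,0],[0,0.25,0,0,0,0],[0,0.25,0,0,0,0],[0,0.25,0,0,0,0],[0,0.25,0,0,0,0]])

```text
clock: 18.88
eef_pos: [484.1, -200.7, 110.6]
eef_rot: [3.141, 0.0, 1.732]
wrist_force: [-3.7, -0.7, 4.5]
finger_gap: 21.8
```

Call:
servo_tool(series=[[0,0.04,0,0,0,0],[0,0.08,0,0,0,0],[0,0.12,0,0,0,0],[0,0.16,0,0,0,0],[0,0.2,0,0,0,0],[0,0.25,0,0,0,0],[0,0.25,0,0,0,0],[0,0.25,0,0,0,0],[0,0.25,0,0,0,0],[0,0.25,0,0,0,0]])

```text
clock: 19.72
eef_pos: [486.6, -200.2, 110.4]
eef_rot: [3.142, -0.0, 1.732]
wrist_force: [-0.3, 0.3, -1.3]
finger_gap: 21.2
```

The force dropped to baseline, so the tip is in the hole. By the chamfer geometry the hole centre should be about 2.5 mm further on.

Call:
servo_tool(series=[[0,0.04,0,0,0,0],[0,0.08,0,0,0,0],[0,0.12,0,0,0,0],[0,0.16,0,0,0,0],[0,0.2,0,0,0,0],[0,0.25,0,0,0,0],[0,0.25,0.04,0,0,0],[0,0.25,0.08,0,0,0],[0,0.25,0.12,0,0,0],[0,0.25,0.15,0,0,0]])

```text
clock: 20.55
eef_pos: [489.0, -199.9, 109.0]
eef_rot: [-3.142, -0.0, 1.732]
wrist_force: [0.1, -0.9, -1.3]
finger_gap: 21.2
```

Call:
servo_tool(series=[[0,0,0.04,0,0,0],[0,0,0.08,0,0,0],[0,0,0.12,0,0,0],[0,0,0.16,0,0,0],[0,0,0.2,0,0,0],[0,0,0.25,0,0,0],[0,0,0.25,0,0,0],[0,0,0.25,0,0,0],[0,0,0.25,0,0,0],[0,0,0.25,0,0,0]])

```text
clock: 21.38
eef_pos: [489.0, -199.9, 106.6]
eef_rot: [3.142, 0.0, 1.732]
wrist_force: [-0.3, 0.2, -1.2]
finger_gap: 21.1
```

Call:
servo_tool(series=[[0,0,0.1,0,0,0],[0,0,0.2,0,0,0],[0,0,0.3,0,0,0],[0,0,0.4,0,0,0],[0,0,0.5,0,0,0],[0,0,0.6,0,0,0],[0,0,0.7,0,0,0],[0,0,0.8,0,0,0],[0,0,0.9,0,0,0],[0,0,1,0,0,0]])

```text
clock: 22.22
eef_pos: [489.0, -199.9, 96.5]
eef_rot: [3.142, 0.0, 1.732]
wrist_force: [-0.5, 0.9, -1.4]
finger_gap: 21.4
```

Call:
servo_tool(series=[[0,0,0.05,0,0,0],[0,0,0.1,0,0,0],[0,0,0.15,0,0,0],[0,0,0.2,0,0,0],[0,0,0.25,0,0,0],[0,0,0.3,0,0,0],[0,0,0.35,0,0,0],[0,0,0.4,0,0,0],[0,0,0.45,0,0,0],[0,0,0.45,0,0,0]])

```text
clock: 23.05
eef_pos: [488.9, -199.8, 91.9]
eef_rot: [-3.141, -0.0, 1.732]
wrist_force: [0.0, 0.1, -2.1]
finger_gap: 21.2
```

Call:
servo_tool(series=[[0,0,0.02,0,0,0],[0,0,0.04,0,0,0],[0,0,0.06,0,0,0],[0,0,0.08,0,0,0],[0,0,0.1,0,0,0],[0,0,0.1,0,0,0],[0,0,0.1,0,0,0],[0,0,0.1,0,0,0],[0,0,0.1,0,0,0],[0,0,0.1,0,0,0]])

```text
clock: 23.88
eef_pos: [489.0, -199.9, 91.0]
eef_rot: [-3.142, -0.0, 1.732]
wrist_force: [0.6, -0.1, -2.0]
finger_gap: 21.6
```

Call:
servo_tool(series=[[0,0,0.01,0,0,0],[0,0,0.02,0,0,0],[0,0,0.03,0,0,0],[0,0,0.04,0,0,0],[0,0,0.04,0,0,0],[0,0,0.04,0,0,0],[0,0,0.04,0,0,0],[0,0,0.04,0,0,0],[0,0,0.04,0,0,0],[0,0,0.04,0,0,0]])

```text
clock: 24.72
eef_pos: [489.0, -199.9, 90.7]
eef_rot: [3.142, 0.0, 1.732]
wrist_force: [0.2, -0.2, -1.7]
finger_gap: 21.3
```

Call:
servo_tool(series=[[0,0,0.01,0,0,0],[0,0,0.02,0,0,0],[0,0,0.03,0,0,0],[0,0,0.04,0,0,0],[0,0,0.05,0,0,0],[0,0,0.05,0,0,0],[0,0,0.05,0,0,0],[0,0,0.05,0,0,0],[0,0,0.05,0,0,0],[0,0,0.05,0,0,0]])

```text
clock: 25.55
eef_pos: [489.0, -199.9, 90.3]
eef_rot: [3.141, 0.0, 1.732]
wrist_force: [-1.5, 0.0, 2.0]
finger_gap: 21.4
```

Contact is now a light 3.5 N, with the collar at the expected height. I'll release and check.

Call:
servo_tool(series=[[0,0,0,0,0,0],[0,0,0,0,0,0],[0,0,0,0,0,0],[0,0,0,0,0,0],[0,0,0,0,0,0],[0,0,0,0,0,0],[0,0,0,0,0,0],[0,0,0,0,0,0],[0,0,0,0,0,0],[0,0,0,0,0,0]], gripper=5)

```text
clock: 26.38
eef_pos: [489.0, -199.8, 90.2]
eef_rot: [3.142, 0.0, 1.732]
wrist_force: [0.7, 0.0, -0.2]
finger_gap: 50.5
```

```bash
python3 snap.py c; python3 - <<'E'
import pickle,cv2,numpy as np
d=pickle.load(open("c_c.pkl","rb"))
def crop(n,x,y,w,h,s):
    return cv2.resize(cv2.convertScaleAbs(d[n]["pixels"][y:y+h,x:x+w,::-1],alpha=1.6),None,fx=s,fy=s,interpolation=cv2.INTER_CUBIC)
cv2.imwrite("pics/crc.png",np.hstack([crop("wrist",276,215,90,110,5),crop("side",300,370,60,110,5)]))
E
```

```text
26.3833 [ 489.  -199.8   90.2] [3.1416 0.     1.7319] [ 0.69  0.03 -0.16] 50.5
(array([-0.  , -0.51, -7.98]), array([ 0.   ,  0.   , -0.003]))
```

View pics/crc.png

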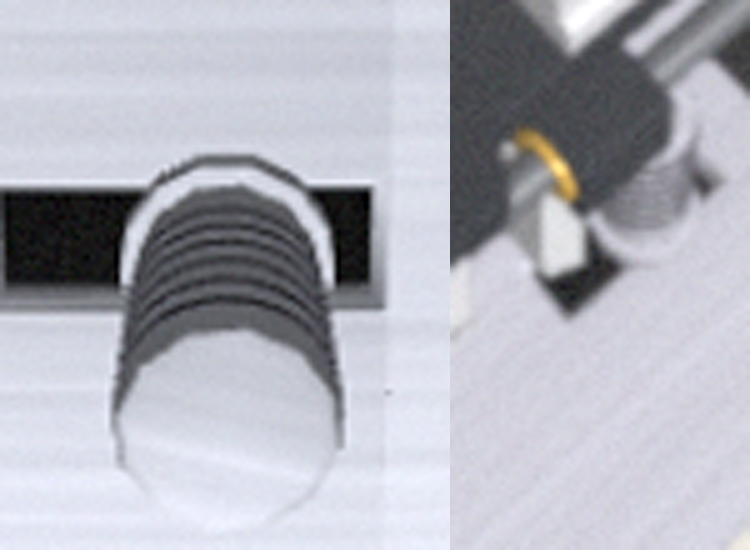

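The pin stands upright with its collar on the cover, and both fingers are clear of it. I'll raise straight up and check.

Call:
servo_tool(series=[[0,0,-0.3,0,0,0],[0,0,-1,0,0,0],[0,0,-2,0,0,0],[0,0,-3.5,0,0,0],[0,0,-5,0,0,0],[0,0,-7,0,0,0],[0,0,-9,0,0,0],[0,0,-10,0,0,0],[0,0,-10,0,0,0],[0,0,-10,0,0,0]])

```text
clock: 27.37
eef_pos: [489.0, -199.8, 190.2]
eef_rot: [3.141, 0.0, 1.732]
wrist_force: [0.8, 0.3, -1.2]
finger_gap: 49.9
```

```bash
python3 snap.py e; python3 - <<'E'
import pickle,cv2,numpy as np
d=pickle.load(open("c_e.pkl","rb"))
def crop(n,x,y,w,h,s):
    return cv2.resize(cv2.convertScaleAbs(d[n]["pixels"][y:y+h,x:x+w,::-1],alpha=1.6),None,fx=s,fy=s,interpolation=cv2.INTER_CUBIC)
cv2.imwrite("pics/cre.png",np.hstack([crop("wrist",276,205,90,110,5),crop("side",300,370,60,110,5)]))
E
```

```text
27.3667 [ 489.  -199.8  190.2] [3.1411e+00 3.0000e-04 1.7318e+00] [ 0.75  0.3  -1.15] 49.9
(array([-0.  , -0.51,  2.02]), array([ 0.001,  0.   , -0.003]))
```

View pics/cre.png

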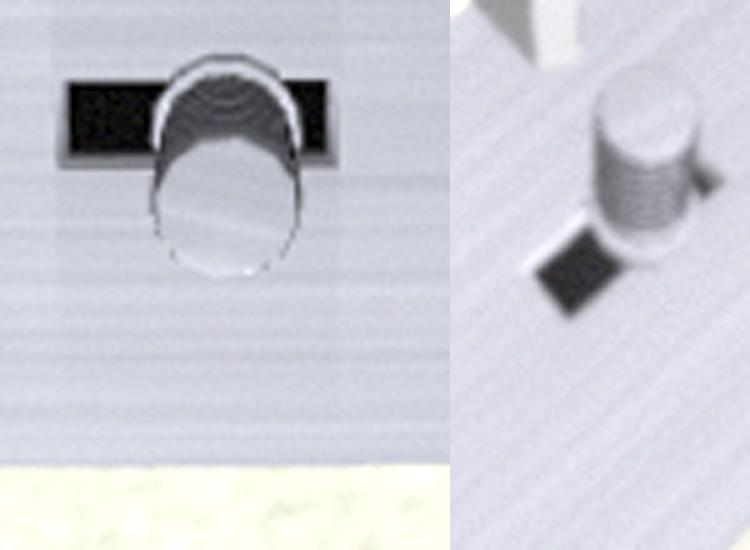

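View pics/wrist_e.png

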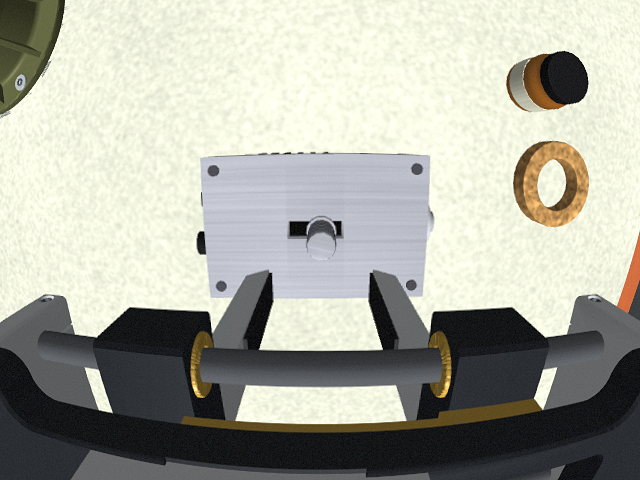

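```bash
python3 - <<'E'
from h import *
print(wray(321.6,246.4,131,np.array([489,-199.8,190.2]),[3.1411,3e-4,1.7318]))
from cell import sign_off
print(sign_off())
E
```

```text
[ 489.29603871 -198.77747588  131.        ]
the job is handed in; nothing more can be done
None
```

The locking pin is fully home in the lift housing, standing upright with its collar on the cover. It is released, and I handed the job in at about 27.5 s of the 56 s allowed.

- **Finding the hole:** I put the tip into the slot about 13 mm to one side of the middle and met the plate about 24 mm below the cover. I felt along it in 2.5 mm steps with about 6 N of force, pressing the plate down roughly 1 mm. About 2.5 mm past the slot's middle the force fell back to nothing, and the pin was lowered about 2.5 mm further along.
- **Lowering:** No force showed on the way down until the collar met the cover. That contact read about 3.5 N, at the height I had worked out beforehand, and then I let go and raised the gripper clear. Forces were only read at the end of each step, so short peaks between readings would not have shown.
- **Last checks:** The pin's head measured (489.3, -198.8) mm, about 1 mm from where I released it, so it looks upright. The wrist force was back near zero. The last pictures show the collar flat on the cover and the gripper clear. I kept the arm away from the jar, beaker and cork ring. The jar and ring look undisturbed in the last picture, but the beaker was out of view.
- **Disagreement:** The side camera read 2 to 4.5 mm lower in y than the top and wrist cameras. I relied on the top and wrist cameras, and the pin entered the slot without touching the rim.

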